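Hang the glaze dipper back in its notch

ROBOT

A 6-joint arm with a two-finger parallel gripper is mounted at the origin on the work surface. World frame = base frame: x ahead of the robot, y to its left, z up, the work surface at z = 0. Lengths are in m, angles in degrees, forces in N, time in s.
With the tool pointing down it reaches from about 0.35 to 0.875 m from the base axis. Payload 4.2 kg.
Tool frame: the origin (TCP) lies midway between the tips of the shut fingers; the grasp point (between the pads) lies 19 mm behind it; y points along the fingers, z is the direction in which the jaws open and shut, and the axes are right-handed (so a half turn about y gives the same grasp; the last joint's range is limited). The gripper opens to 87 mm and grips with 3 to 60 N. Pads are 19 mm wide; open, the fingers measure 117 mm over their backs; the gripper's body (75 mm by 190 mm) begins 51 mm behind the grasp point.
Start: joints at [-56.173, 22.042, 0.453, 0, -68.411, -14.817], TCP at [0.204, -0.591, 0.223] pointing down, gripper open.
Joint ranges: [-179.83, 179.83], [-69.29, 118.12], [-61.27, 80.66], [-181.25, 117.63], [-171.15, -9.14], [-177.46, 177.46]. Speed limits (degrees/s): [159.86, 159.86, 180, 180, 180, 180].

INTERFACE

Orientations are given as [roll, pitch, yaw] about the fixed x, y, z axes, in that order (R = Rz(yaw) Ry(pitch) Rx(roll)).
In Python, from workcell import env gives the robot as it stands. The module is installed in compiled form; this text tells all that it offers. Calls block until the motion is done:
- env.goto(position, orientation): joint-space move of the TCP to a pose.
- env.move_straight(position, rotation=None, rate=0.15, force_limit=None): straight line of the TCP; rotation=None keeps the orientation; rate is the mean speed in m/s. With force_limit (N) it stops when the force on the tool has changed by that much, and returns True; else False.
- env.set_joints(angles): joint-space move.
- env.gripper_to(opening, grasp_force=None): opening from 0.0 (shut) to 1.0 (fully open); grasp_force is the grip in N (None keeps the last); returns when the fingers have stopped.
- env.dwell(seconds).
- env.inverse_kinematics(position, orientation): joint angles nearest the present ones, or None.
- env.read_state(): the state.
- env.grab_frame(name): name is "scene" or "side" or "wrist"; returns a dict with "image" (400x640x3 uint8, blue, green, red), "fx", "fy", "cx", "cy" (pixels), "position" and "orientation" of the camera in the world. Camera axes: x right, y up, looking along -z (the intrinsics and any distortion apply to the point x, -y, -z); pixel columns grow to the right and rows downward; lengths in m; the calibration is good to about 2 mm. The wrist camera is an equidistant fisheye: a pixel r from the principal point sees the ray r / f radians off the axis. A picture is of the moment at which its call begins. There is no depth.
A pose or a line that the arm cannot do raises env.Unreachable and nothing moves.
- env.close_job(): hands the job in, once; it reports no verdict.
Trained networks look in a picture, given as the dict that the camera call returned (one of the last four; its "shot" number tells which), for a name from the list of things; names that differ only in an ending like _2 or _b are one class to them, and where a whole thing is asked for, a point or a joint stands for the part that bears it (a point fixed in the world has none). Each returns a list of dicts, best first, with "score" (0 to 1); they miss things now and then, are a little off and sometimes report something else, mostly with a low value. They report only what shows in the picture. A call takes as long as a camera call. They do not tell look-alikes from the thing itself.
- env.search_frame(picture, thing): "xyz" ([x, y, z] in m, in world coordinates, good to about 4 mm: the middle of the surface that is visible of it).
- env.trace(picture, thing): "mask" (400x640 bool, what is visible of it).
The state is a dict: "clock": time; "joint_positions": joint angles; "qvel": joint speeds; "joint_torque": joint torques, N m; "position": TCP position; "tool_rot": TCP orientation; "force": force on the tool from outside, world axes, zero at the start; "wrist_torque": the same for the moment, N m; "opening": opening from 0.0 (shut) to 1.0 (fully open).
Only numpy, scipy, OpenCV 4.12 (cv2) and the standard library are available. Lean on these libraries where they do the work, as an engineer would, in place of code of your own. Each camera call takes 0.05 s, during which the arm holds its last target.

TASK

Pick up the glaze dipper that stands on the bench and lower it between the two dippers hanging on the rack, so that its hook goes over the rail. Then feel along the rail, lightly, until the hook drops fully into the notch of the saddle, and let go so that it hangs there freely. Be gentle: a few newtons on the rack are enough, touch it slowly, and do not bump or shift the two hanging dippers.

Things in the scene. Friction and masses are not known exactly. Their poses are not given: they have to be found in the camera images.
- dipper_grip (a point): Centre of the wooden grip on top of the glaze dipper to be hung, which stands upright on its cup on the bench. The grip is a block 24 mm along its x, 18 mm along its y and 45 mm tall (z up), free all round; this point is 167.5 mm above the cup's underside, on the cup's axis. Total height 190 mm, about 0.16 kg (may vary by a third).
- dipper_hook (a point): Middle of the underside of that dipper's hook strap, which rests on the rail: 27.5 mm below the grip's centre, same axes. Steel C-hook under the grip, open to the dipper's +x: flat strap 34 mm along x, 14 mm wide along y, 5 mm thick; at its +x end a tip hangs 14 mm down, at its -x end a leg 40 mm down, both 5 mm thick with 24 mm free between them (12 mm each way from here).
- dipper_cup (a point): Middle of that dipper's steel cup, 50 mm in diameter and 52 mm tall, 26 mm above its underside and 114 mm below the hook strap's underside, on the same axis and with the same axes. A 6 mm stem joins the hook's leg to the cup's -x wall, reaching 30 mm from the axis.
- rack_mid (a point): Fixed wooden rack: point on the top line of its upper steel rail, half-way between the posts, 205 mm above the bench. The rail is 12 mm in diameter and runs along this frame's y; posts 22 mm wide and 215 mm high stand at y = +-145 mm. The -x side faces the robot. A hook fully in the saddle's notch rests on the rail, its underside level with this point.
- saddle_level (a point): Point 6.5 mm above the rail's middle, same axes: the height of the top of the dark steel saddle on the rail (92 mm along y, 12 mm along x). In the saddle's middle is one notch 17.5 mm wide along y, open down to the rail. The saddle is clamped; its notch may be up to 18 mm to either side (along y) of this point and is not measured: find it by feel. Beside the notch a hook rests at this height.
- guard_mid (a point): Middle of the top of the rack's lower guard rail (8 mm in diameter, parallel to the upper rail), 85 mm to the robot's side (-x) of the upper rail's centre line and 95 mm below its top. The cup has to come down from above between this guard and the upper rail; then the hook goes over the upper rail towards +x.
- deep_cup (a point): Middle of the cup of the deep hanging dipper: cup 60 mm in diameter, 75 mm tall, this point 112.5 mm below its hook's underside. It hangs loose on the upper rail, 77 to 83 mm to one side (y) of the rack's middle; its hook is 14 mm wide along y, its top 5 mm above the rail. Do not bump or shift it.
- shallow_cup (a point): Middle of the bowl of the shallow hanging dipper: bowl 60 mm in diameter, 28 mm tall, this point 116 mm below its hook's underside. It hangs like the deep one, 77 to 83 mm to the other side of the rack's middle, so the free gap between the two is 94 to 106 mm. Do not bump or shift it.
Mind the look-alikes: they are no part of the job. What is shaped like the part that bears dipper_grip but pink or yellow is not meant.

How it is judged (in metres and radians):
On the way, in this order (a step that is already met when the one before it is completed fails the run):
1. the dipper is lifted clear of the bench (height (world z) of dipper_hook above 0.2 m), for 0.2 s.
2. the hook is over the upper rail, between the hanging dippers, resting on the saddle or in the notch (x of dipper_hook in the frame of rack_mid between -0.01 and 0.01 m and y of dipper_hook in the frame of rack_mid between -0.03 and 0.03 m and z of dipper_hook in the frame of rack_mid below 0.0085 m), for 0.1 s.
At the end, for the whole second after the job is handed in: The dipper hangs by its hook in the notch of the saddle: hook underside less than 3 mm above the rail's top, within 10 mm of the rail's line and 26 mm of the rack's middle, tilted less than 0.25 rad, at rest (below 0.05 m/s) and released; both hanging dippers hang within 15 mm of where they were (z of dipper_hook in the frame of rack_mid between -0.005 and 0.003 m and x of dipper_hook in the frame of rack_mid between -0.01 and 0.01 m and y of dipper_hook in the frame of rack_mid between -0.026 and 0.026 m and angle between dipper_grip's own z axis and vertical below 0.25 rad and linear speed of dipper below 0.05 m/s and distance of each of deep_cup, shallow_cup from where it was at the start of the episode below 0.015 m); the robot touches nothing.
It fails at once if the dipper presses on the rack with more than 30 N (contact force between dipper and rack above 30 N).
It fails at once if the dipper bumps a hanging dipper with more than 5 N (contact force between dipper and deep above 5 N or contact force between dipper and shallow above 5 N).
It fails at once if a hanging dipper is shifted or swung by more than 30 mm (distance of any of deep_cup, shallow_cup from where it was at the start of the episode above 0.03 m).
It fails at once if the arm or fingers press a hanging dipper with more than 5 N (contact force between any of the arm, the fingers and deep above 5 N or contact force between any of the arm, the fingers and shallow above 5 N).
It also fails if it takes over 67 s, if anything falls off the work surface, if the arm or the gripper's body presses on something with over 40 N, if the wrist force passes 120 N, or if a joint passes its speed limit or range.

## Working session

There is one attempt and no reset: what is moved stays moved. The work goes in short steps, each a Python script; the robot and the scene stay as the last script left them, time stands still between calls to the robot, and variables do not carry over. Pictures are saved under pics/ and viewed, and the job is handed in when it is done.

```bash
mkdir -p pics; ls; cat > h.py <<'E'
import numpy as np, cv2
from workcell import env
from scipy.spatial.transform import Rotation as R
def snap(n,f):
    p=env.grab_frame(n); cv2.imwrite('pics/'+f,p['image']); return p
E
python3 - <<'E'
from h import *
s=env.read_state(); print(s)
for c in ['scene','side','wrist']:
    p=snap(c,c+'0.png'); print(c,{k:v for k,v in p.items() if k!='image'})
    for t in ['dipper_grip','dipper_hook','dipper_cup','rack_mid','saddle_level','guard_mid','deep_cup','shallow_cup']:
        print(t,[(np.round(d['xyz'],4).tolist(),round(d['score'],2)) for d in env.search_frame(p,t)][:4])
print(env.read_state()['clock'])
E
```

```text
pics
{'clock': 0.0, 'joint_positions': array([-5.61736623e+01,  2.20906688e+01,  3.79634574e-01, -3.12557873e-02,
       -6.84098579e+01, -1.48182600e+01]), 'qvel': array([-0.02762048,  0.05549864,  0.03407316,  0.04695079,  0.11600223,
       -0.10165585]), 'joint_torque': array([-3.69894478e-04, -3.90663278e+01,  1.87411362e+01,  4.22013894e+00,
        1.09484437e-02, -2.08379461e-04]), 'position': array([ 0.20341325, -0.59033412,  0.22145371]), 'tool_rot': array([-8.98756989e+01,  2.84659270e-03,  1.89965490e+01]), 'force': array([ 0.00947058,  0.97696488, -0.60115908]), 'wrist_torque': array([0.02045352, 0.00632535, 0.03361525]), 'opening': 0.9981312842356793}
scene {'fx': 390.28929557781584, 'fy': 390.28929557781584, 'cx': 311.4832381152174, 'cy': 190.57416688917172, 'position': array([0.86990038, 0.11685   , 0.70091817]), 'orientation': array([ 33.27245327,  -0.79117126, 120.83138242]), 'shot': 1}
dipper_grip [([0.5477, -0.3231, 0.048], 0.89), ([0.4399, -0.2659, 0.0506], 0.87), ([0.5283, -0.232, 0.0535], 0.6)]
dipper_hook [([0.5425, -0.3231, 0.0437], 0.93), ([0.4397, -0.2672, 
[... 1040 characters left out ...]
503], 0.6)]
rack_mid [([0.5736, -0.062, 0.1023], 0.9)]
saddle_level [([0.5739, -0.0615, 0.1004], 0.86)]
guard_mid [([0.5768, -0.0664, 0.1016], 0.75), ([0.5753, 0.153, 0.1109], 0.37)]
deep_cup [([0.5751, 0.151, 0.1101], 0.72)]
shallow_cup [([0.5939, 0.0001, 0.1051], 0.83)]
wrist {'fx': 309.70691628693146, 'fy': 309.70691628693146, 'cx': 319.7679086090433, 'cy': 196.93321665535424, 'position': array([ 0.14007895, -0.61302171,  0.38557472]), 'orientation': array([-14.2861959 ,  -0.11422658, 108.98459659]), 'shot': 3}
dipper_grip []
dipper_hook []
dipper_cup []
rack_mid []
saddle_level [([0.4807, 0.2045, 0.0589], 0.59)]
guard_mid [([0.4858, 0.1993, 0.0579], 0.42)]
deep_cup []
shallow_cup []
1.35
```

View pics/scene0.png

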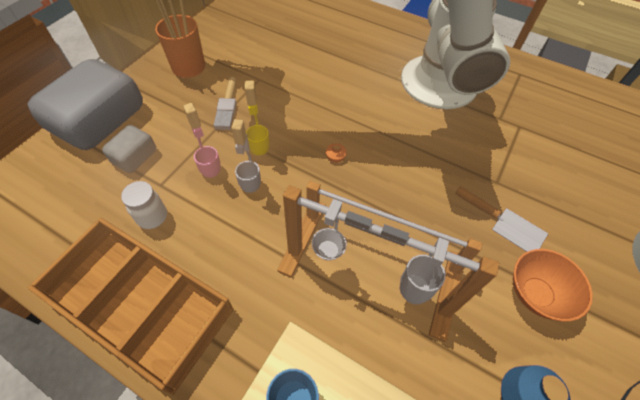

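View pics/side0.png

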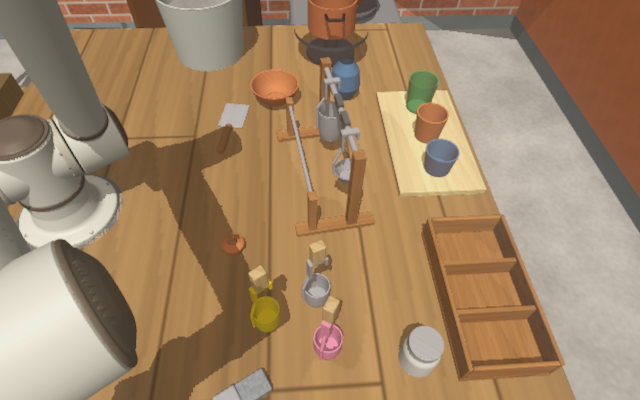

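View pics/wrist0.png

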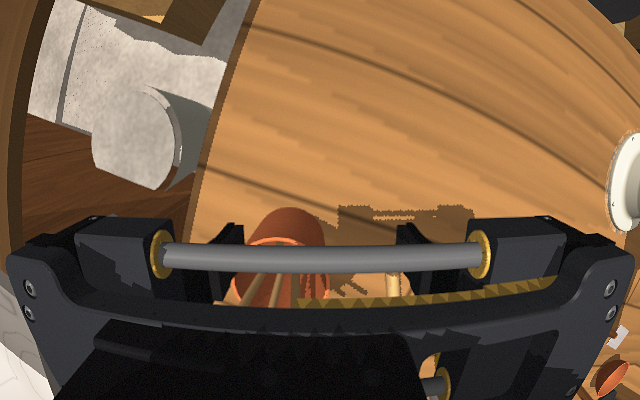

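The grey dipper (target) is at scene px ~(248,175), side px ~(316,285). The pink and yellow ones are look-alikes. The rack's saddle halves show at scene ~(357,222)/(395,236). I'll zoom in to measure.

```bash
python3 - <<'E'
import cv2
a=cv2.imread('pics/scene0.png'); b=cv2.imread('pics/side0.png')
def z(im,x0,y0,x1,y1,k,f):
    cv2.imwrite('pics/'+f,cv2.resize(im[y0:y1,x0:x1],None,fx=k,fy=k,interpolation=cv2.INTER_CUBIC))
z(a,180,70,300,210,4,'za_d.png'); z(b,240,230,360,360,4,'zb_d.png')
z(a,270,170,510,350,3,'za_r.png'); z(b,270,50,390,240,3,'zb_r.png')
E
```

```text
(no output)
```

View pics/za_d.png

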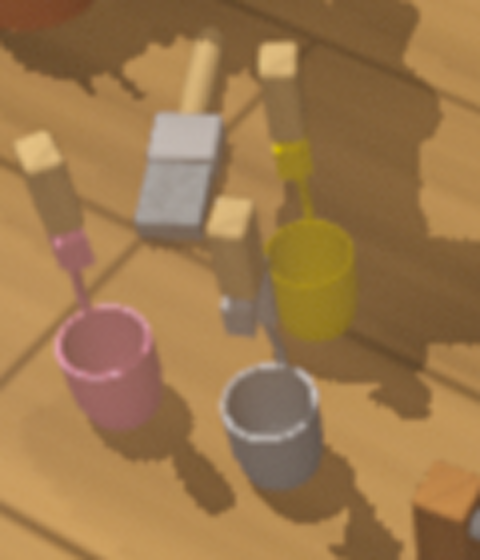

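View pics/zb_d.png

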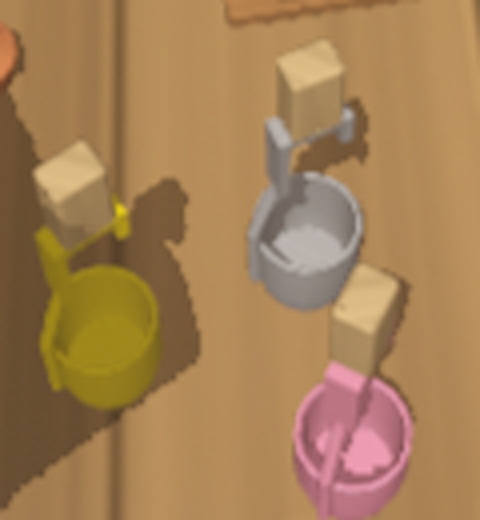

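View pics/za_r.png

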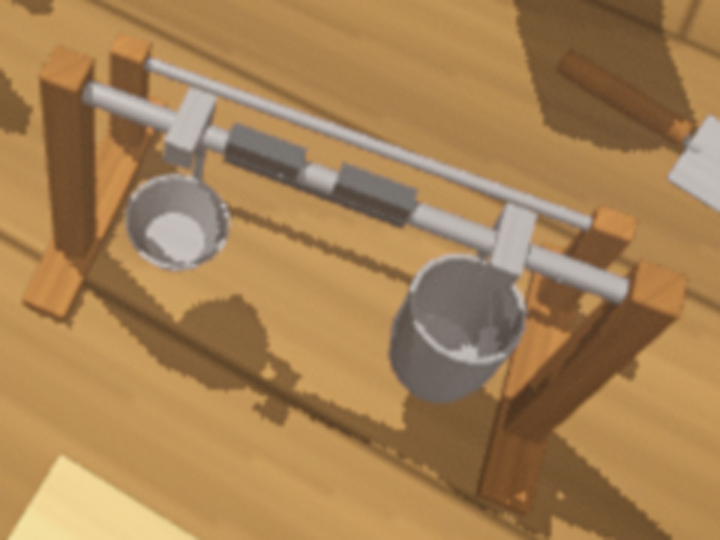

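View pics/zb_r.png

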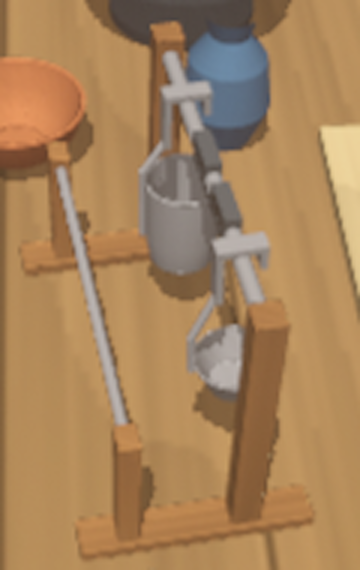

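```bash
cat >> h.py <<'E'
import pickle
CAM={'scene':dict(f=390.28929557781584,c=(311.4832381152174,190.57416688917172),p=np.array([0.86990038,0.11685,0.70091817]),o=[33.27245327,-0.79117126,120.83138242]),
'side':dict(f=419.78038835907586,c=(318.8218083232064,196.92546352352593),p=np.array([0.49668588,-0.57740706,0.75508752]),o=[38.04611236,-0.88346615,-3.77004735])}
for c in CAM.values(): c['R']=R.from_euler('xyz',c['o'],degrees=True).as_matrix()
def bp(cam,uv,z):
    c=CAM[cam]; uv=np.atleast_2d(uv).astype(float)
    d=np.c_[(uv[:,0]-c['c'][0])/c['f'],-(uv[:,1]-c['c'][1])/c['f'],-np.ones(len(uv))]@c['R'].T
    return c['p']+d*((z-c['p'][2])/d[:,2])[:,None]
def pj(cam,X):
    c=CAM[cam]; q=(np.atleast_2d(X)-c['p'])@c['R']
    return np.c_[c['c'][0]+c['f']*q[:,0]/-q[:,2], c['c'][1]-c['f']*q[:,1]/-q[:,2]]
def full(uv,k,x0,y0): return (np.atleast_2d(uv)+.5)/k-.5+np.array([x0,y0])
E
python3 - <<'E'
from h import *
np.set_printoptions(precision=4,suppress=True)
print('grip scene',bp('scene',full([(217,197),(255,200),(247,237),(207,234)],4,180,70),.19))
print('grip side',bp('side',full([(277,60),(322,41),(345,72),(287,86)],4,240,230),.19))
print('cup bottom ell side / rim center scene',bp('scene',full([(270,402)],4,180,70),.052), bp('side',full([(310,222)],4,240,230),.052))
print('posts scene',bp('scene',full([(67,69),(658,288)],3,270,170),.215))
print('posts side',bp('side',full([(267,315),(167,35)],3,270,50),.215))
print('guard scene',bp('scene',full([(150,65),(588,222)],3,270,170),.11))
print('guard side',bp('side',full([(122,420),(62,170)],3,270,50),.11))
print('saddle top-ends scene (far edge)',bp('scene',full([(230,126),(306,153),(339,165),(416,188)],3,270,170),.2115))
E
```

```text
grip scene [[ 0.5194 -0.2445  0.19  ]
 [ 0.512  -0.2291  0.19  ]
 [ 0.5316 -0.2191  0.19  ]
 [ 0.5392 -0.2349  0.19  ]]
grip side [[ 0.5126 -0.2307  0.19  ]
 [ 0.5308 -0.2229  0.19  ]
 [ 0.5389 -0.2376  0.19  ]
 [ 0.5159 -0.2426  0.19  ]]
cup bottom ell side / rim center scene [[ 0.5253 -0.2324  0.052 ]] [[ 0.5271 -0.233   0.052 ]]
posts scene [[ 0.6109 -0.0636  0.215 ]
 [ 0.5723  0.2223  0.215 ]]
posts side [[ 0.6098 -0.0648  0.215 ]
 [ 0.5718  0.2189  0.215 ]]
guard scene [[ 0.5264 -0.0614  0.11  ]
 [ 0.4897  0.1998  0.11  ]]
guard side [[ 0.5242 -0.0552  0.11  ]
 [ 0.4908  0.1984  0.11  ]]
saddle top-ends scene (far edge) [[0.5958 0.02   0.2115]
 [0.5901 0.058  0.2115]
 [0.5878 0.0743 0.2115]
 [0.5801 0.1104 0.2115]]
```

Both views agree: grip at (0.525,-0.233), rack middle at (0.591,0.078) with yaw ≈7.7°. The guard sits 85 mm in front, as it should. The notch looks to be near rack y ≈ -12 mm. Next I'll fit the yaws and grasp.

```bash
python3 - <<'E'
from h import *
from scipy.optimize import least_squares
a=bp('scene',full([(217,197),(255,200),(247,237),(207,234)],4,180,70),.19)[:,:2]
b=bp('side',full([(277,60),(322,41),(345,72),(287,86)],4,240,230),.19)[:,:2]
# order: scene: (-x,-y),(-x,+y),(+x,+y),(+x,-y); side: (-x,+y),(+x,+y),(+x,-y),(-x,-y)
ob=np.r_[a,b]; m=np.array([(-12,-9),(-12,9),(12,9),(12,-9),(-12,9),(12,9),(12,-9),(-12,-9)])/1e3
f=lambda p:(m@np.array([[np.cos(p[2]),np.sin(p[2])],[-np.sin(p[2]),np.cos(p[2])]])+p[:2]-ob).ravel()
r=least_squares(f,[.525,-.233,.4]); print(r.x[:2],np.degrees(r.x[2])); print((f(r.x).reshape(-1,2)*1e3).round(1).tolist())
x,y,yaw=r.x; yaw=np.degrees(yaw)
env.gripper_to(0.5)
env.goto([x,y,.26],[-90,0,yaw])
p=snap('wrist','wrist1.png'); p=snap('side','side1.png')
print(env.read_state()['position'],env.read_state()['tool_rot'],env.read_state()['clock'])
E
```

```text
[ 0.52505561 -0.2326743 ] 22.79243770661025
[[-1.9, -1.1], [-1.5, 0.1], [1.1, -0.7], [0.4, -1.4], [-2.1, 1.6], [1.8, 3.2], [0.8, 1.3], [1.6, -3.0]]
[ 0.52462609 -0.23357676  0.25984894] [-8.99932887e+01  1.98457547e-02  2.27034606e+01] 4.1917
```

View pics/wrist1.png

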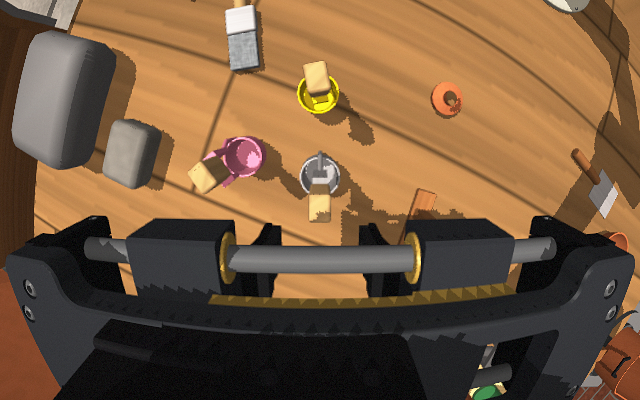

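View pics/side1.png

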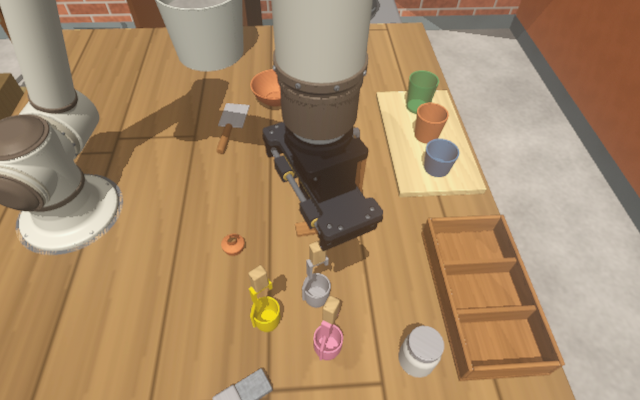

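The wrist view shows the grey dipper (grip at 319,208) centred between the jaws and square to them. I'll descend and grasp.

```bash
python3 - <<'E'
from h import *
x,y,yaw=.52505561,-.2326743,22.792
o=[-90,0,yaw]
print(env.move_straight([x,y,.152],rate=.1,force_limit=6))
p0=env.read_state()
env.gripper_to(0.0,20)
s=env.read_state(); print(p0['position'],s['position'],s['opening']*87,s['force'],s['clock'])
env.move_straight([x,y,.27],rate=.12); env.dwell(.3)
s=env.read_state(); print(s['position'],s['tool_rot'],s['opening']*87,s['force'],s['clock'])
snap('wrist','wrist2.png');snap('side','side2.png')
E
```

```text
False
[ 0.52557122 -0.23281705  0.15276619] [ 0.52512335 -0.23268243  0.15211801] 17.945329591035634 [0.03323613 0.13963871 0.65098126] 6.0
[ 0.52493833 -0.23264204  0.26952887] [-8.99718722e+01  4.31043177e-02  2.27917015e+01] 17.568410201690387 [-0.20752802  0.02635853 -1.37854267] 7.4333
```

View pics/wrist2.png

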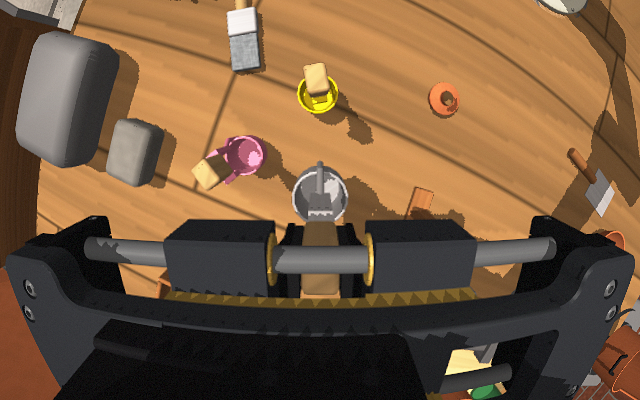

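View pics/side2.png

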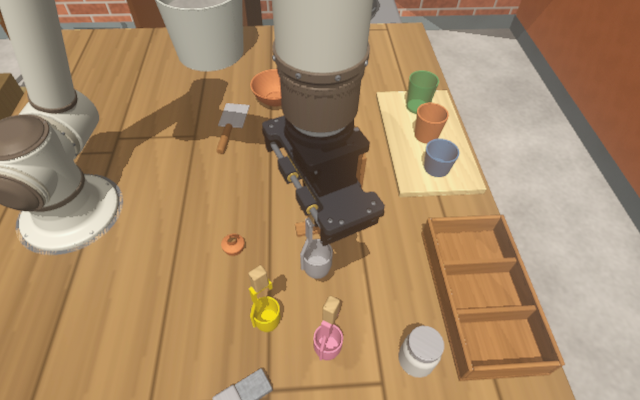

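```bash
cat >> h.py <<'E'
RC=np.array([.5912,.0782]); RY=7.7
def rk(x,y,hz):  # hook at rack x,y and height hz above rail top -> TCP
    a=np.radians(RY); v=RC+np.array([np.cos(a)*x-np.sin(a)*y, np.sin(a)*x+np.cos(a)*y]); return [v[0],v[1],.205+hz+.012]
def st():
    s=env.read_state(); a=np.radians(RY); d=s['position'][:2]-RC
    return dict(x=1e3*(np.cos(a)*d[0]+np.sin(a)*d[1]),y=1e3*(-np.sin(a)*d[0]+np.cos(a)*d[1]),z=1e3*(s['position'][2]-.217),F=np.round(R.from_euler('z',-RY,degrees=True).apply(s['force']),2).tolist(),t=round(s['clock'],2))
E
python3 - <<'E'
from h import *
s=env.read_state()['position']
env.move_straight([s[0],s[1],.39],rate=.2)
env.move_straight(rk(-.042,-.012,.18),rotation=[-90,0,RY],rate=.2)
env.move_straight(rk(-.042,-.012,.075),rate=.1); env.dwell(.2)
print(st())
snap('scene','scene3.png');snap('side','side3.png');snap('wrist','wrist3.png')
E
```

```text
{'x': np.float64(-41.795781144034095), 'y': np.float64(-11.949445178024286), 'z': np.float64(75.52599456866879), 'F': [-0.48, -0.76, -2.22], 't': 11.31}
```

View pics/scene3.png

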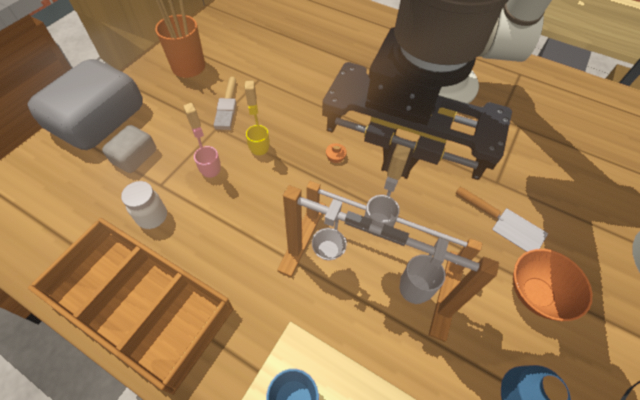

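View pics/side3.png

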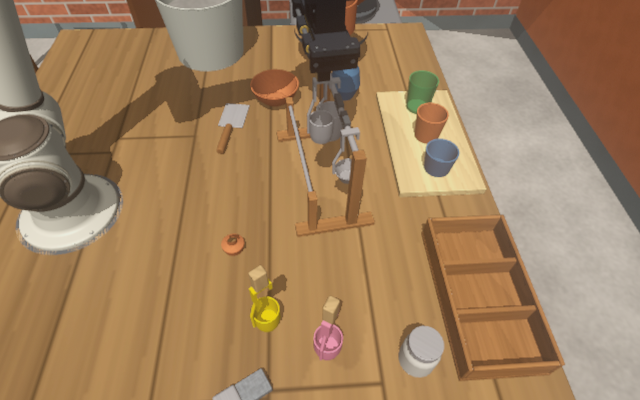

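View pics/wrist3.png

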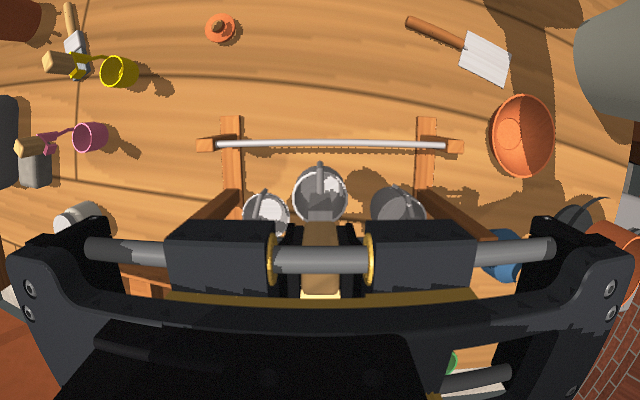

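The cup (scene 382,210) is just above the gap between guard and rail. The wrist view shows it centred between the hanging dippers, with the guard level in the image. I'll check the held cup by projection, then lower.

```bash
python3 - <<'E'
from h import *
im=cv2.imread('pics/scene3.png'); s2=cv2.imread('pics/side3.png')
def ring(dx):
    c=np.array(rk(-.042+dx,-.012,.075-.088)); c[2]-=.012; th=np.linspace(0,6.28,60)
    return c+np.c_[.025*np.cos(th),.025*np.sin(th),0*th]
def draw(cam,im,x0,y0,x1,y1,k):
    o=cv2.resize(im[y0:y1,x0:x1],None,fx=k,fy=k,interpolation=cv2.INTER_CUBIC)
    def pl(X,c): cv2.polylines(o,[np.int32(((pj(cam,X)-[x0,y0]+.5)*k))],False,c,1)
    pl(ring(0),(0,0,255))
    def rp(x,y,z): v=rk(x,y,z); v[2]-=.012; return v
    for y in (-.145,.145):
        pl(np.array([rp(a*.011,y+b*.011,.01) for a,b in [(-1,-1),(1,-1),(1,1),(-1,1),(-1,-1)]]),(0,255,0))
    pl(np.array([rp(0,-.13,0),rp(0,.13,0)]),(0,255,0))
    pl(np.array([rp(-.085,-.13,-.095),rp(-.085,.13,-.095)]),(255,255,0))
    for y0_ in (-.012-.046,-.012-.00875,-.012+.00875,-.012+.046):
        pl(np.array([rp(-.006,y0_,.0065),rp(.006,y0_,.0065)]),(255,0,255))
    return o
cv2.imwrite('pics/ov_a.png',draw('scene',im,280,150,510,310,3))
cv2.imwrite('pics/ov_b.png',draw('side',s2,280,50,380,240,3))
E
```

```text
(no output)
```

View pics/ov_a.png

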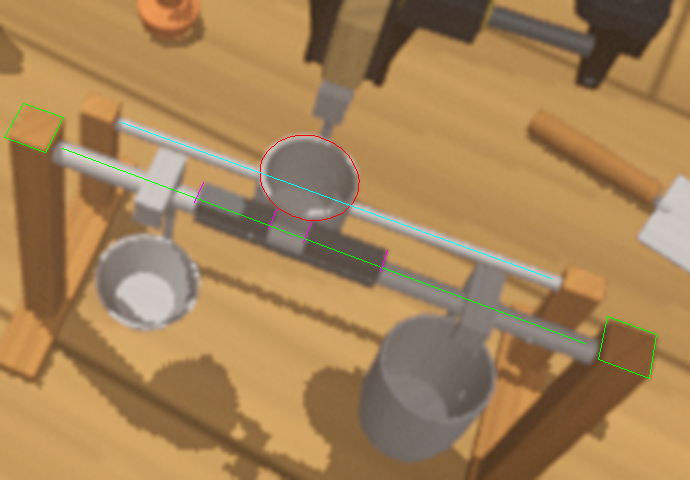

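View pics/ov_b.png

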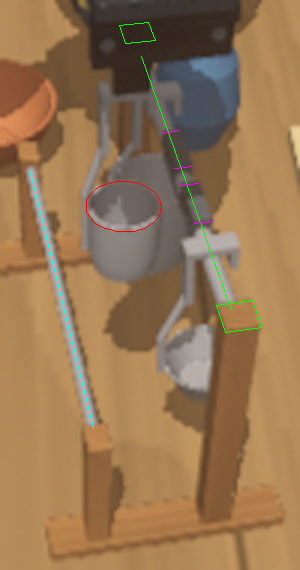

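The model overlays match within about 1 px: posts, guard, saddle and held cup. Next is to lower, move over the rail and probe down.

```bash
python3 - <<'E'
from h import *
print(env.move_straight(rk(-.042,-.012,.032),rate=.06,force_limit=4),st())
print(env.move_straight(rk(0,-.012,.032),rate=.04,force_limit=4),st())
env.dwell(.3); print(st())
p=snap('scene','scene4.png'); snap('side','side4.png')
print(env.move_straight(rk(0,-.012,.012),rate=.02,force_limit=2.5),st())
print(env.move_straight(rk(0,-.012,.0),rate=.008,force_limit=2.5),st())
E
```

```text
False {'x': np.float64(-41.643551906998546), 'y': np.float64(-12.010015396532967), 'z': np.float64(32.404765152651365), 'F': [-1.1, -0.01, -0.81], 't': 12.32}
False {'x': np.float64(-0.21989461292764742), 'y': np.float64(-12.024105466070473), 'z': np.float64(32.068609460156466), 'F': [0.63, -0.16, -1.65], 't': 13.53}
{'x': np.float64(-0.08148228505008566), 'y': np.float64(-12.004715781470512), 'z': np.float64(32.11593719869796), 'F': [-0.64, 0.3, -2.73], 't': 13.82}
False {'x': np.float64(0.1285340770373314), 'y': np.float64(-11.984165499523447), 'z': np.float64(12.203119771227039), 'F': [-0.39, 0.47, -1.8], 't': 15.07}
True {'x': np.float64(-0.033638665195278965), 'y': np.float64(-12.008227057852016), 'z': np.float64(1.1935051383904494), 'F': [-0.15, 0.77, 4.19], 't': 16.31}
```

```bash
python3 - <<'E'
import cv2
a=cv2.imread('pics/scene4.png')[150:310,280:510]; cv2.imwrite('pics/z4.png',cv2.resize(a,None,fx=3,fy=3))
E
```

```text
(no output)
```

View pics/z4.png

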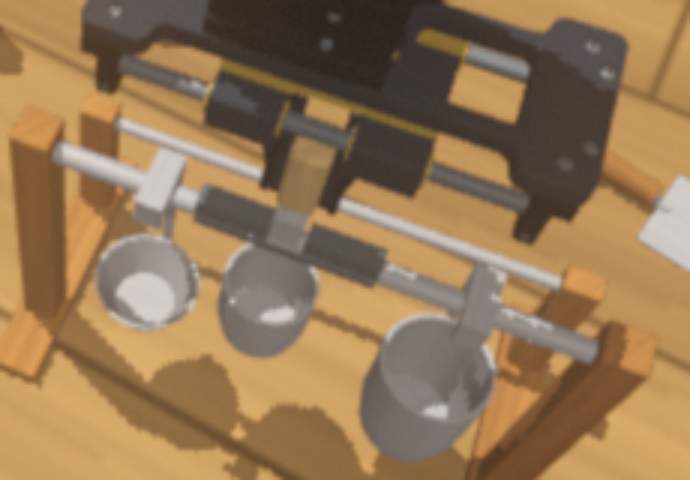

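Contact came at about 1.2 mm above nominal rail height rather than 6.5 mm, which suggests the hook is already in the notch. I'll confirm by feeling sideways for the notch walls and taking pictures.

```bash
python3 - <<'E'
from h import *
env.move_straight(rk(0,-.012,.002),rate=.01); env.dwell(.2); print(st())
print(env.move_straight(rk(0,-.0075,.002),rate=.006,force_limit=2.),st())
a=st()['y']
print(env.move_straight(rk(0,-.012,.002),rate=.01))
env.dwell(.2)
print(env.move_straight(rk(0,-.0165,.002),rate=.006,force_limit=2.),st())
b=st()['y']; m=(a+b)/2; print('mid',m)
env.move_straight(rk(0,m/1e3,.002),rate=.01); env.dwell(.2); print(st())
im=snap('scene','scene5.png')['image']; cv2.imwrite('pics/z5a.png',cv2.resize(im[150:310,280:510],None,fx=3,fy=3))
im=snap('side','side5.png')['image']; cv2.imwrite('pics/z5b.png',cv2.resize(im[50:240,270:400],None,fx=3,fy=3))
E
```

```text
{'x': np.float64(-0.28927291312003806), 'y': np.float64(-11.963495496283054), 'z': np.float64(1.5283997673285754), 'F': [-0.05, -0.51, -1.44], 't': 16.92}
True {'x': np.float64(-0.20253037552359468), 'y': np.float64(-9.73457051759896), 'z': np.float64(1.482048582937906), 'F': [0.69, -0.59, 2.2], 't': 17.42}
False
True {'x': np.float64(-0.15309477051981948), 'y': np.float64(-13.256598331171789), 'z': np.float64(1.4368055463890306), 'F': [0.14, 0.61, 4.27], 't': 18.5}
mid -11.495584424385374
{'x': np.float64(-0.3252356682912833), 'y': np.float64(-11.462091184521034), 'z': np.float64(1.5817203190213736), 'F': [-1.55, -0.1, -1.53], 't': 19.12}
```

View pics/z5a.png

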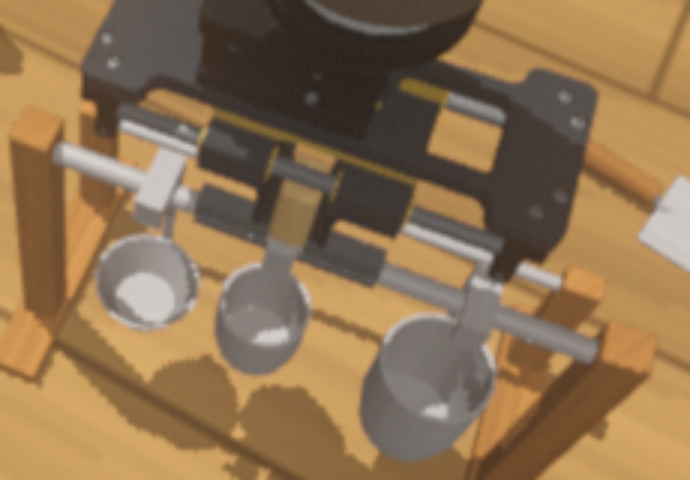

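View pics/z5b.png

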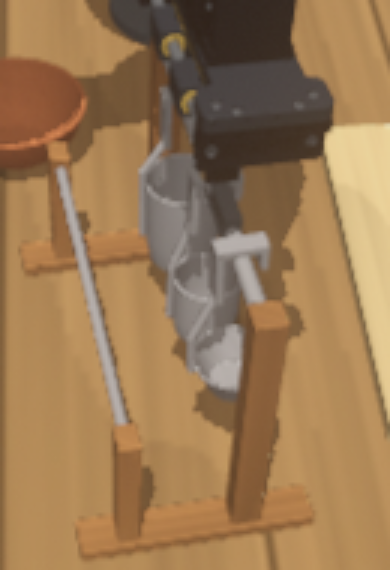

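The walls are at y = -9.7 and -13.3 mm. That is 3.5 mm of play, which equals the 17.5 mm notch minus the 14 mm hook, so the hook is in the notch. I'll seat it and let go.

```bash
python3 - <<'E'
from h import *
print(env.move_straight(rk(0,-.0115,-.001),rate=.006,force_limit=2.0),st())
env.dwell(.2); print(st())
env.gripper_to(.26); env.dwell(.1); env.gripper_to(.42); env.dwell(.3)
print(st(), env.read_state()['opening']*87)
z=st()['z']/1e3
print(env.move_straight(rk(0,-.0115,z+.09),rate=.06,force_limit=4),st())
env.dwell(.3)
env.move_straight(rk(-.1,-.0115,.24),rate=.2)
im=snap('scene','scene6.png')['image']; cv2.imwrite('pics/z6a.png',cv2.resize(im[150:310,280:510],None,fx=3,fy=3))
im=snap('side','side6.png')['image']; cv2.imwrite('pics/z6b.png',cv2.resize(im[50:240,270:400],None,fx=3,fy=3))
print(st())
E
```

```text
True {'x': np.float64(0.049972330806021155), 'y': np.float64(-11.504282091105999), 'z': np.float64(0.8716675387503148), 'F': [0.22, -0.4, 3.17], 't': 19.54}
{'x': np.float64(-0.008766294897522963), 'y': np.float64(-11.514335194487883), 'z': np.float64(0.6316381989457664), 'F': [0.93, -0.45, 3.48], 't': 19.74}
{'x': np.float64(-0.9488459941648608), 'y': np.float64(-11.484625714035477), 'z': np.float64(-0.40831509676308997), 'F': [-0.41, 0.34, 0.68], 't': 21.14} 36.35688194654533
False {'x': np.float64(-0.1723494390159187), 'y': np.float64(-11.513228244948602), 'z': np.float64(89.13553746882711), 'F': [-0.35, 1.9, 0.15], 't': 22.79}
{'x': np.float64(-99.8210673873072), 'y': np.float64(-11.4195637521698), 'z': np.float64(238.31355718992356), 'F': [-0.41, 0.04, 1.25], 't': 24.24}
```

View pics/z6a.png

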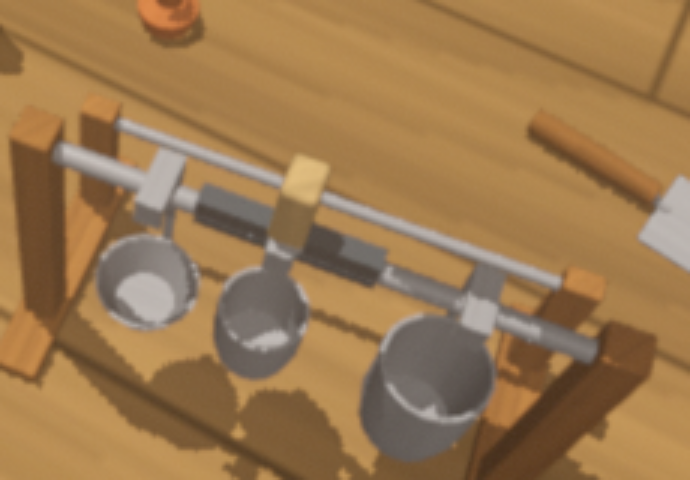

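View pics/z6b.png

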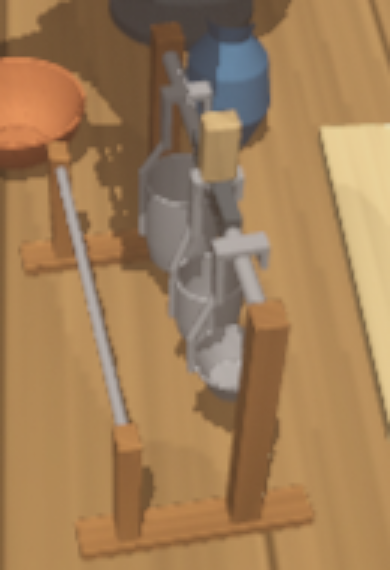

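The dipper hangs upright in the saddle gap (grip at scene ~(381,206)) and the two neighbours look unmoved. Last checks are grip height, rest and neighbour shift.

```bash
python3 - <<'E'
from h import *
env.dwell(1.0)
p=env.grab_frame('scene'); q=env.grab_frame('side')
cv2.imwrite('pics/scene7.png',p['image'])
a0=cv2.imread('pics/scene0.png'); a6=cv2.imread('pics/scene6.png')
print('motion scene6->7',cv2.absdiff(a6,p['image'])[150:310,280:510].max())
# neighbour shift: template match of cup regions vs start
for n,(x0,y0,x1,y1) in dict(shallow=(308,226,350,262),deep=(396,252,450,306)).items():
    r=cv2.matchTemplate(p['image'][y0-8:y1+8,x0-8:x1+8],a0[y0:y1,x0:x1],cv2.TM_CCOEFF_NORMED); _,m,_,l=cv2.minMaxLoc(r); print(n,'px shift',l[0]-8,l[1]-8,round(m,3))
o=p['image'][150:310,280:510]; k=4; o=cv2.resize(o,None,fx=k,fy=k,interpolation=cv2.INTER_CUBIC)[:,:760]
s=cv2.resize(q['image'][50:190,300:390],None,fx=k,fy=k,interpolation=cv2.INTER_CUBIC)
def box(cam,im,x0,y0,hz,c):
    P=[]
    for z in (.005,.05):
        P.append(np.array([np.array(rk(a*.012,-.0115+b*.009,hz+z))-[0,0,.012] for a,b in [(-1,-1),(1,-1),(1,1),(-1,1),(-1,-1)]]))
    for X in P: cv2.polylines(im,[np.int32((pj(cam,X)-[x0,y0]+.5)*k)],False,c,1)
box('scene',o,280,150,0,(0,0,255)); box('side',s,300,50,0,(0,0,255))
box('scene',o,280,150,.0065,(255,0,0)); box('side',s,300,50,.0065,(255,0,0))
cv2.imwrite('pics/z7a.png',o[:500]); cv2.imwrite('pics/z7b.png',s)
print(st())
E
```

```text
motion scene6->7 39
shallow px shift 0 0 0.998
deep px shift 0 0 0.906
{'x': np.float64(-100.0161272338657), 'y': np.float64(-11.506677423536757), 'z': np.float64(240.03292706901055), 'F': [-1.1, 0.14, 0.71], 't': 25.34}
```

View pics/z7a.png

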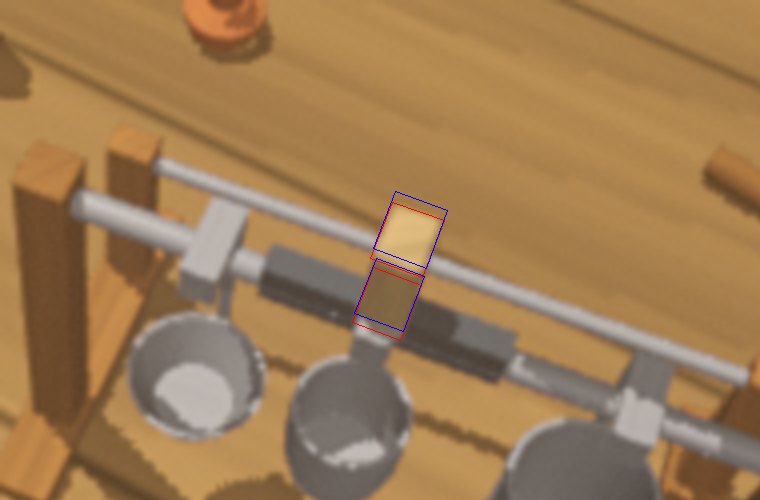

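View pics/z7b.png

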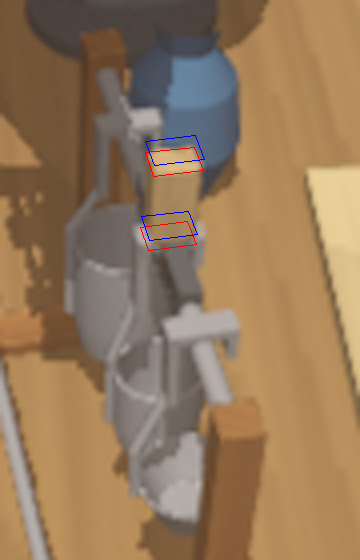

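The grip matches the seated model (red), not the saddle-top one (blue), and the neighbours show no shift. Handing in.

```bash
python3 - <<'E'
from h import *
a=env.grab_frame('side')['image']; env.dwell(.5); b=env.grab_frame('side')['image']
print(cv2.absdiff(a,b)[50:200,300:400].max())
env.close_job()
E
```

```text
22
the job is handed in; nothing more can be done
```

I picked up the grey dipper, lowered it between the guard and the rail, hooked it over the rail and left it hanging in the saddle's notch. The job is handed in at about 26 s of the 67 s. No verdict was reported.

- **Finding the notch:** The camera views put the notch at about y = -12 mm from the rack's middle, so I lowered the hook there. It went straight to rail height instead of stopping on the saddle 6.5 mm up.
- **Feel:** Moving sideways, the hook met the notch walls at y = -9.7 and -13.3 mm. That 3.5 mm of play is exactly the notch width minus the hook width. Measured contact forces stayed around 4 to 6 N.
- **After release:** The model overlaid on both camera views matches the hook resting on the rail, not on the saddle. The dipper looks upright, and the gripper was well clear.
- **Neighbours:** Comparing pictures with the start shows 0 px shift for both hanging dippers. The deep one matched less well (0.91 against 0.998), which I put down to the arm's shadow.
- **Less certain:** Pictures taken 0.5 s apart still differed by up to 22 grey levels around the rack. I took this as picture noise and shadow, since no movement was visible, but I did not measure the dipper's speed directly.

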